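Shut and latch the gate of a reagent-bottle pen

TASK

The gate of the bottle pen has been left open. Swing it shut with its latch bar lifted over the lip of the keeper, let the bar drop fully into the keeper's notch so that the gate stays shut by itself, and let go. Feel for the keeper and do not force the bar against it, and leave the bottles in the pen standing where they are.

Things in the scene. Friction and masses are not known exactly. Their poses are not given: they have to be found in the camera images.
- pen: Low white bottle pen with steel rails, about 200 x 290 x 95 mm, fixed to the worktop, placed differently each time. Origin on the worktop under the middle of the shut gate; x points into the pen (away from the robot), y along the shut gate to its hinge (left), z up.
- gate_hinge (a point): Point on the gate's upright hinge axis, at (0, 120, 60) mm in the pen's frame. The shut gate runs from it to the pen's -y.
- gate (a joint): Gate angle: 0 = nominally shut (along the pen's y axis), positive = swung out towards the robot; range -0.10 to 0.95. Gate 190 mm long from its hinge, 8 mm thick, top edge at z = 100 mm. A weak spring with friction pushes it open (about 0.2 N m when shut): it stays shut only when latched.
- latch_bar (a joint): Angle of the latch bar: 0 = level (at rest by its weight), positive = free end lifted, stop at 0.26. Steel bar 8 mm thick, 14 mm high, about 0.12 kg, pivoted on the gate's front face 40 mm from the gate hinge; its middle plane is 11 mm in front of the gate's. It needs 0.10 to pass over the keeper's lip; 0.17 (tab lifted 22 mm) is a good height.
- lift_tab (a point): Grip point of the upright steel tab on the bar: 12 mm thick across the gate, 20 mm wide along it, its top 13 mm above this point, which is at z = 138 mm when the bar is level, 38 mm above the gate's edge, 165 mm along the gate from its hinge, 125 mm from the bar's pivot. Its x points across the gate, inwards, y along the gate to the hinge.
- bar_end (a point): Middle of the bar's section at the place that enters the keeper, 222 mm along the gate from the gate hinge, 182 mm from the bar's pivot (the bar ends 16 mm farther on). At z = 88 mm when level.
- latch_post: Fixed aluminium post at the free end of the shut gate, with the steel keeper on it. Origin on the worktop at (-11, -102, 0) mm in the pen's frame, same axes. Post and keeper must not be pushed with more than 20 N.
- keeper_nominal (a point): Nominal middle of the keeper's notch, 88 mm above the post's origin. Upward-open notch 13 mm wide in x, 24 mm long in y; in front (-x) a lip 6 mm thick, top z = 97 mm; behind, a back plate, top z = 147 mm, that stops the lifted bar. The clamped keeper really sits up to 12 mm nearer or farther in x, not measured: feel for the back plate with the lifted bar and lower it there.
- bottle_a_mid (a point): Middle, half-way up, of a 56 x 106 mm screw-cap bottle standing in the pen at the latch end.
- bottle_b_mid (a point): Middle, half-way up, of a slimmer 48 x 111 mm screw-cap bottle standing in the middle of the pen.
- bottle_c_mid (a point): Middle, half-way up, of a 56 x 106 mm screw-cap bottle standing in the pen at the hinge end.

How it is judged (in metres and radians):
On the way:
1. the gate is swung in with the bar lifted over the keeper's lip (value of joint gate below 0.085 rad and value of joint latch_bar above 0.06 rad), for 0.1 s.
At the end, for the whole second after the job is handed in: The released gate stays shut by itself, at rest (gate angle below 0.085 rad), with the latch bar lying level in the keeper's notch (bar angle below 0.03 rad) (value of joint gate below 0.085 rad and value of joint latch_bar below 0.03 rad and not (velocity of joint gate above 0.05 rad/s) and not (velocity of joint gate below -0.05 rad/s) and not (velocity of joint latch_bar above 0.05 rad/s) and not (velocity of joint latch_bar below -0.05 rad/s)); the robot touches nothing.
It fails at once if the latch post or its keeper is pushed with more than 20 N (contact force between latch_post and anything else above 20 N).
It fails at once if a bottle in the pen is moved by more than 25 mm (distance of any of bottle_a_mid, bottle_b_mid, bottle_c_mid from where it was at the start of the episode above 0.025 m).
It also fails if it takes over 48 s, if anything falls off the work surface, if the arm or the gripper's body presses on something with over 40 N, if the wrist force passes 120 N, or if a joint passes its speed limit or range.

ROBOT

A 7-joint arm with a two-finger parallel gripper is mounted at the origin on a cart in front of the work surface, level with it; the furniture and walls round the work are solid. World frame = base frame: x ahead of the robot, y to its left, z up, the work surface at z = 0. Lengths are in mm, angles in rad, forces in N, time in s.
With the tool pointing down it reaches from about 400 to 850 mm from the base axis. Payload 4.4 kg.
Tool frame: the origin (TCP) lies midway between the tips of the shut fingers; the grasp point (between the pads) lies 19 mm behind it; z points along the fingers, y is the direction in which the jaws open and shut (so a half turn about z gives the same grasp; the last joint's range is limited). The gripper opens to 94 mm and grips with 3 to 60 N. Pads are 16 mm wide; open, the fingers measure 119 mm over their backs; the gripper's body (75 mm by 177 mm) begins 78 mm behind the grasp point.
Start: joints at [-1.278, 0.628, 0.038, 1.517, -0.027, 0.996, -0.02], TCP at [228.224, 608.631, 205.478] pointing down, gripper open.
Joint ranges: [-3.06, 3.06], [-0.37, 2.12], [-1.25, 1.32], [0.18, 2.47], [-1.1, 4.24], [0.23, 1.98], [-2.94, 2.94]. Speed limits (rad/s): [2.57, 2.57, 3.14, 3.14, 3.14, 3.14, 3.14].

INTERFACE

Orientations are given as [roll, pitch, yaw] about the fixed x, y, z axes, in that order (R = Rz(yaw) Ry(pitch) Rx(roll)).
In Python, from bench import bot gives the robot as it stands. The module is installed in compiled form; this text tells all that it offers.
- The arm moves only by the tool apply_moves, never from a script. Its argument "series" is a list of rows, each a list of 5 numbers: the shift along the tool's x, y, z in cm, then the turn about the tool's z in rad, then the opening, from 0 (shut) to 1 (fully open). A call has 1 to 20 rows; each row shifts and turns the commanded pose from where the row before left it, along the tool's axes as they then stand; what a row does not reach is not made up. A row lasts 1/8 s, in which the tool goes at most 62.5 mm and 10.7 degrees, less where a joint would pass 70% of its speed; a pose out of reach is approached as far as the arm can. A call is refused whole if a number of a shift passes 6.25 or a number of a turn 0.188, either way. A call with a gripper value outside its range is refused whole. The fingers move at their own pace and stop on an object; "grip_force" is the grip in N (left out, the last holds). Time passes only in rows, so rows that do not move let the fingers close. It gives the time, the measured TCP pose, the force and the opening at its end, in the units of the state.
- bot.get_state(): the state, without advancing time (a new reading comes with each control period).
- bot.grab_frame(name): name is "side" or "top"; returns a dict with "pixels" (480x640x3 uint8, red, green, blue), "camera_matrix" (3x3 intrinsics, pixels), "k1" (the pictures are not rectified: a ray, as slopes to the right and down, at radius r is drawn at 1 + k1 r^2 times it, then the intrinsics apply), "R" (3x3) and "t" (3): a world point X has camera coordinates R X + t. Camera axes: x right, y down, z forward; pixel columns grow to the right and rows downward; lengths in mm; the calibration is good to about 2 mm. A picture is of the moment at which its call begins. There is no depth.
- bot.close_job(): hands the job in, once; it reports no verdict.
Trained networks look in the newest picture that a camera, given by its name, has taken for a name from the list of things; names that differ only in an ending like _2 or _b are one class to them, and where a whole thing is asked for, a point or a joint stands for the part that bears it (a point fixed in the world has none). Each returns a list of dicts, best first, with "conf" (0 to 1); they miss things now and then, are a little off and sometimes report something else, mostly with a low value. They report only what shows in the picture. A call takes as long as a camera call.
- bot.recognise(thing, camera): "box" ([centre column, centre row, width, height] in pixels, round what is visible of it).
- bot.masks_of(thing, camera): "region" (480x640 bool, what is visible of it) and "box" ([centre column, centre row, width, height] in pixels, round what is visible of it).
The state is a dict: "clock": time; "joints": joint angles; "qvel": joint speeds; "joint_torque": joint torques, N m; "tool_pos": TCP position; "tool_rot": TCP orientation; "contact_force": force on the tool from outside, world axes, zero at the start; "moment": the same for the moment, N m; "opening": finger opening in mm.
Only numpy, scipy, OpenCV 4.12 (cv2) and the standard library are available. Lean on these libraries where they do the work, as an engineer would, in place of code of your own. Each camera call takes 0.05 s, during which the arm holds its last target.

## Working session

There is one attempt and no reset: what is moved stays moved. The work goes in short steps, Python scripts to look and compute and a tool call to move; the robot and the scene stay as the last step left them, time stands still between calls to the robot, and variables do not carry over. Pictures are saved under pics/ and viewed, and the job is handed in when it is done.

Besides the shell and the picture viewer there is one more tool, called as name([rows], argument=value, ...), one row to a line, values as JSON. apply_moves: Moves the arm, as the interface text tells. Its arguments: {"type":"object","properties":{"series":{"type":"array","items":{"type":"array","items":{"type":"number"}}},"grip_force":{"type":"number"}},"required":["series"]}

```bash
mkdir -p pics
cat > h.py <<'E'
import numpy as np, cv2
from bench import bot
def grab(n,fn=None):
    f=bot.grab_frame(n)
    if fn: cv2.imwrite('pics/'+fn+'.png',f['pixels'][:,:,::-1])
    return f
def proj(f,X):
    X=np.atleast_2d(X); c=X@np.array(f['R']).T+np.array(f['t'])
    s=c[:,:2]/c[:,2:]; r2=(s**2).sum(1,keepdims=True); s=s*(1+f['k1']*r2)
    K=np.array(f['camera_matrix']); return s@K[:2,:2].T+K[:2,2]
def ray(f,p):
    K=np.array(f['camera_matrix']); d=np.linalg.solve(K[:2,:2],np.array(p,float)-K[:2,2]); s=d.copy()
    for _ in range(30): s=d/(1+f['k1']*(s@s))
    R=np.array(f['R']); return -R.T@np.array(f['t']), R.T@np.array([s[0],s[1],1.])
def atz(f,p,z):
    o,d=ray(f,p); return o+d*(z-o[2])/d[2]
E
python3 - <<'E'
from h import *
for n in('side','top'):
    f=grab(n,n+'0'); print(n,-np.array(f['R']).T@f['t'],f['k1'],f['camera_matrix'])
    for t in('pen','gate','lift_tab','latch_bar','latch_post','bottle_a_mid'):
        print(t,[(round(d['conf'],2),np.round(d['box'],1).tolist()) for d in bot.recognise(t,n)])
s=bot.get_state();print(s)
E
```

```text
side [ 278.65732583 -519.80107906  617.67550611] -0.10591512938407885 [[434.87047582   0.         315.57999054]
 [  0.         434.87047582 238.50078864]
 [  0.           0.           1.        ]]
pen [(0.76, [330.0, 286.6, 185.7, 154.0])]
gate [(0.68, [261.1, 286.4, 50.1, 100.5])]
lift_tab [(0.9, [253.9, 288.2, 33.5, 85.4]), (0.56, [339.9, 243.9, 24.9, 51.9])]
latch_bar [(0.8, [252.6, 287.1, 31.5, 83.1]), (0.69, [331.1, 285.7, 187.3, 155.0])]
latch_post [(0.89, [317.2, 324.8, 38.9, 80.4]), (0.59, [253.9, 286.8, 32.7, 83.9])]
bottle_a_mid [(0.82, [376.7, 290.1, 37.4, 45.5]), (0.68, [331.2, 287.2, 187.8, 152.8])]
top [532.351955    56.28528708 950.87733478] -0.07150083276176966 [[482.87877343   0.         314.71933975]
 [  0.         482.87877343 239.48056485]
 [  0.           0.           1.        ]]
pen [(0.78, [370.4, 282.8, 171.1, 190.3])]
gate [(0.93, [342.2, 328.1, 103.6, 96.4])]
lift_tab [(0.82, [346.8, 334.2, 88.8, 83.3])]
latch_bar [(0.78, [346.6, 339.1, 92.2, 84.4])]
latch_post [(0.88, [415.4, 308.8, 35.6, 34.6])]
bottle_a_mid [(0.94, [414.1, 242.6, 36.5, 36.0])]
{'clock': 0.7, 'joints': array([-1.277795  ,  0.62835812,  0.03852347,  1.51739222, -0.02700627,
        0.99632999, -0.02004635]), 'qvel': array([-0.00162345,  0.00118877,  0.00155083, -0.00050278, -0.00041394,
       -0.0001227 ,  0.00059931]), 'joint_torque': array([-4.55354802e-04, -5.49434566e+01,  1.14222497e+00, -1.86912739e+01,
       -5.25564712e-02,  1.55970943e-02, -2.54429075e-06]), 'tool_pos': array([228.23820033, 608.62482761, 205.50850595]), 'tool_rot': array([ 3.14156209e+00, -3.04639218e-05,  2.78269775e+00]), 'contact_force': array([ 0.59574696, -0.92538082, -0.09239428]), 'moment': array([-0.03101853,  0.02655692,  0.02589757]), 'opening': 94.16621873415792}
```

Run:
```python
import cv2
a=cv2.imread('pics/side0.png')[190:390,210:450];cv2.imwrite('pics/side0z.png',cv2.resize(a,None,fx=3.3,fy=3,interpolation=2)[:600,:800])
a=cv2.imread('pics/top0.png')[180:400,260:480];cv2.imwrite('pics/top0z.png',cv2.resize(a,(600,600),interpolation=2))
```

```text
(no output)
```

View pics/side0z.png

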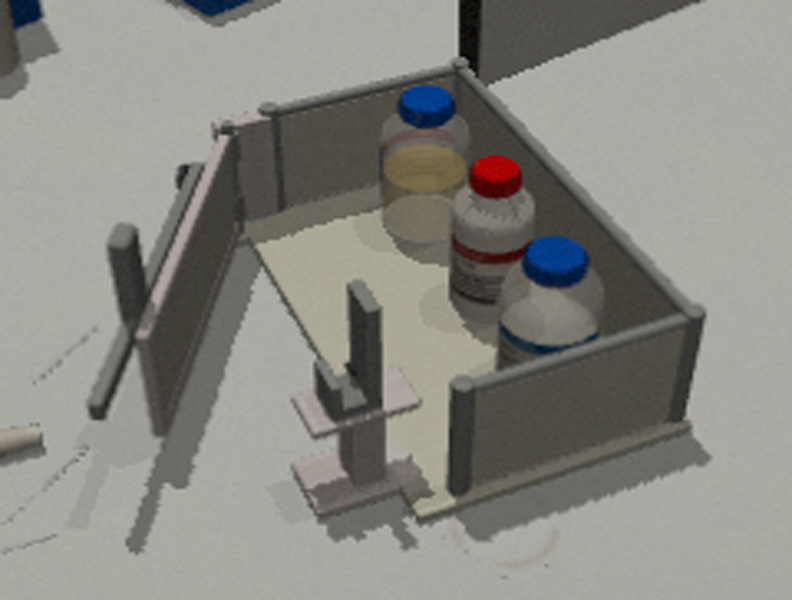

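View pics/top0z.png

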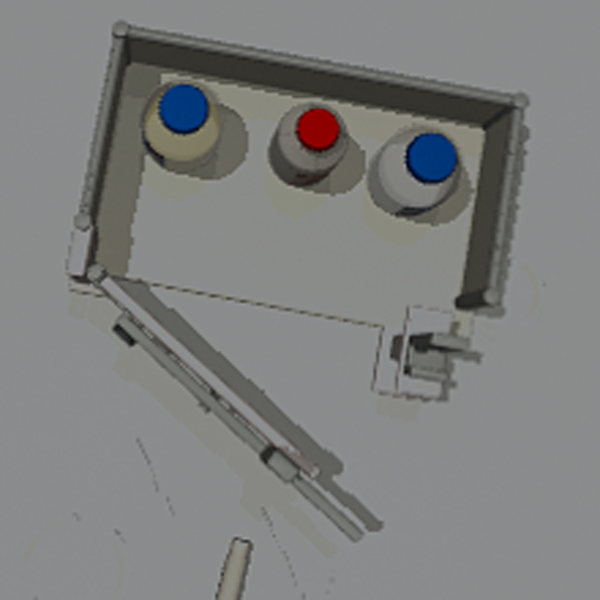

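View pics/top0.png

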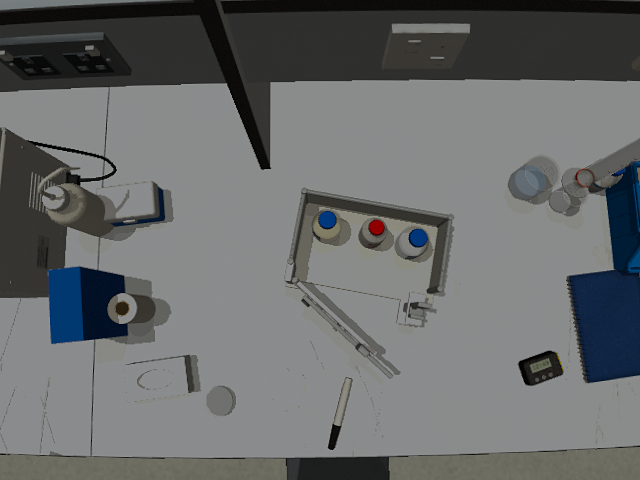

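The top view shows the pen with its hinge post at about (295, 280) and the gate swung out, its tab at about (364, 349) and the bar end at about (391, 376). The latch post is at about (415, 309). Next I fit the pose from these points.

```bash
cat > fit.py <<'E'
from h import *
from scipy.optimize import least_squares
def Rz(a): c,s=np.cos(a),np.sin(a); return np.array([[c,-s,0],[s,c,0],[0,0,1]])
def gp(th,along,front,z): # pen-frame point on gate
    return np.array([0,120,0])+along*np.array([-np.sin(th),-np.cos(th),0])-front*np.array([np.cos(th),-np.sin(th),0])+np.array([0,0,z])
def w(p,X): return Rz(p[2])@X+np.array([p[0],p[1],0])
E
python3 - <<'E'
from fit import *
T=lambda x,y:(260+x*.36667,180+y*.36667)
S=lambda x,y:(210+x/3.3,190+y/3)
ft=grab('top');fs=grab('side')
obs=[(ft,T(96,270),lambda th:gp(th,0,0,102)),(ft,T(360,536),lambda th:gp(th,238,11,95)),
(ft,T(313,470),lambda th:gp(th,190,0,100)),(ft,T(281,462),lambda th:gp(th,165,11,151)),
(fs,S(123,231),lambda th:gp(th,165,11,151)),(fs,S(98,410),lambda th:gp(th,238,11,88)),
(fs,S(230,130),lambda th:gp(th,0,0,102)),(fs,S(145,333),lambda th:gp(th,190,0,100)),
(ft,T(122,328),lambda th:gp(th,40,11,95))]
r=lambda p:np.concatenate([proj(f,w(p,g(p[3])))[0]-np.array(q) for f,q,g in obs])
s=least_squares(r,[530,0,-.2,.5],loss='soft_l1');print(s.x);print(np.round(r(s.x).reshape(-1,2),1))
p=s.x; np.save('p.npy',p)
# keeper back plate top and post, measured
for f,q,z,n in[(ft,T(440,340),147,'t plate'),(fs,S(362,290),147,'s plate'),(ft,T(420,352),88,'t notch?'),(fs,S(360,395),80,'s base'),(fs,S(328,380),97,'s lip'),(fs,S(460,385),95,'s corner'),(ft,T(491,298),95,'t corner'),(ft,T(120,28),95,'corner')]:
    print(n,Rz(-p[2])@(atz(f,q,z)-[p[0],p[1],0]))
tab=w(p,gp(p[3],165,11,138));print('tab',tab,'hinge',w(p,np.array([0,120,0])),'keeper',w(p,np.array([-11,-102,88])))
for dx in(-12,0,12): print(dx,proj(ft,w(p,np.array([-11+dx,-102,97])))[0],proj(fs,w(p,np.array([-11+dx,-102,97])))[0])
E
cat > zoom.py <<'E'
import sys,cv2
src,dst,x0,x1,y0,y1,k=sys.argv[1],sys.argv[2],*map(float,sys.argv[3:])
a=cv2.imread('pics/%s.png'%src)[int(y0):int(y1),int(x0):int(x1)];cv2.imwrite('pics/%s.png'%dst,cv2.resize(a,None,fx=k,fy=k,interpolation=2))
E
python3 zoom.py top0 top0k 380 450 280 340 8; python3 zoom.py side0 side0k 285 365 270 365 6
```

```text
[ 5.24590497e+02  6.93115184e-01 -6.08747450e-01  1.40839090e-01]
[[-0.6 -0.3]
 [ 0.1 -0.6]
 [ 1.   0.2]
 [ 0.4  0.3]
 [-0.2 -0.1]
 [-0.3 -0. ]
 [-1.3 -2.4]
 [-0.8 -0.5]
 [ 2.6 -1.4]]
t plate [ 80.50822449 -81.68496225 147.        ]
s plate [ 84.20239503 -84.37259048 147.        ]
t notch? [ 74.45759806 -84.66840394  88.        ]
s base [ 82.19472523 -96.66795339  80.        ]
s lip [  67.12328716 -101.03572739   97.        ]
s corner [ 130.56575662 -103.1983331    95.        ]
t corner [ 128.77679705 -103.33356656   95.        ]
corner [142.66634207 197.70936515  95.        ]
tab [472.73919371 -14.14355158 138.        ] hinge [593.21133999  99.13690556   0.        ] keeper [457.23876576 -76.69386267  88.        ]
-12 [393.10686145 361.67379233] [252.97084731 317.17266341]
0 [396.87411383 355.82048375] [260.43346494 317.18258841]
12 [400.62761741 349.98112556] [267.91344603 317.18745891]
```

View pics/top0k.png

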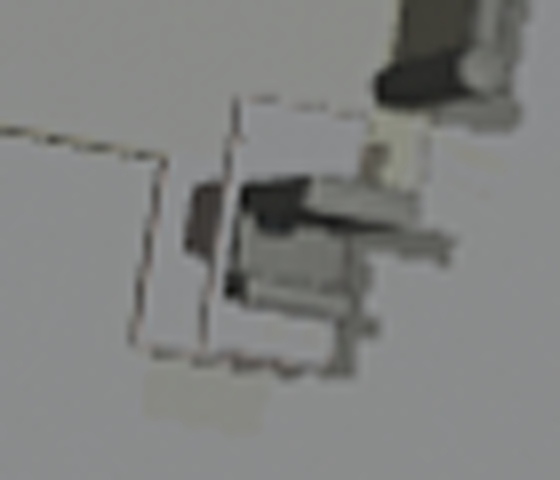

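View pics/side0k.png

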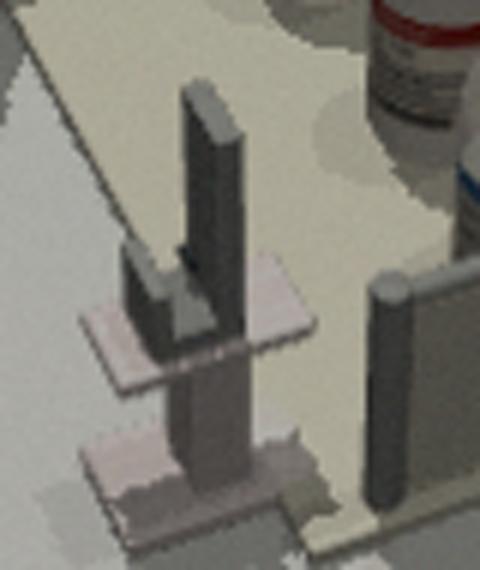

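Run:
```python
from fit import *
T=lambda x,y:(260+x*.36667,180+y*.36667)
S=lambda x,y:(210+x/3.3,190+y/3)
ft=grab('top');fs=grab('side')
A=np.array
obs=[(ft,T(96,270),lambda q:gp(q[3],0,0,102)),(ft,T(360,536),lambda q:gp(q[3],238,11,95)),
(ft,T(313,470),lambda q:gp(q[3],190,0,100)),(ft,T(281,462),lambda q:gp(q[3],165,11,151)),
(fs,S(123,231),lambda q:gp(q[3],165,11,151)),(fs,S(98,410),lambda q:gp(q[3],238,11,88)),
(fs,S(145,333),lambda q:gp(q[3],190,0,100)),
(ft,T(120,28),lambda q:A([q[4],q[5],q[7]])),(ft,T(521,100),lambda q:A([q[4],q[6],q[7]])),(ft,T(491,298),lambda q:A([q[8],q[6],q[7]])),
(fs,S(460,65),lambda q:A([q[4],q[5],q[7]])),(fs,S(697,314),lambda q:A([q[4],q[6],q[7]])),(fs,S(461,385),lambda q:A([q[8],q[6],q[7]]))]
r=lambda p:np.concatenate([proj(f,w(p,g(p)))[0]-np.array(q) for f,q,g in obs])
s=least_squares(r,[530,0,-.2,.5,200,140,-140,95,10],loss='soft_l1');print(np.round(s.x,3));print(np.round(r(s.x).reshape(-1,2),1))
p=s.x; np.save('p.npy',p)
k8=lambda x,y:(380+x/8,280+y/8); k6=lambda x,y:(285+x/6,270+y/6)
for f,q,z,n in[(ft,k8(310,185),147,'t plate back L'),(ft,k8(312,207),147,'t plate front L'),(ft,k8(415,218),147,'t plate front R'),(ft,k8(245,278),97,'t lip back L'),(ft,k8(245,300),97,'t lip front L'),(ft,k8(350,295),97,'t lip back R'),
 (fs,k6(184,92),147,'s plate front L'),(fs,k6(219,142),147,'s plate front R'),(fs,k6(242,134),147,'s plate back R'),(fs,k6(160,290),97,'s lip front..'),(fs,k6(125,243),97,'s lip front L'),(fs,k6(160,300),97,'s lip frontR')]:
    print(n,np.round(Rz(-p[2])@(atz(f,q,z)-[p[0],p[1],0]),1))
print('tab',w(p,gp(p[3],165,11,138)),'keeper',w(p,np.array([-11,-102,88])))
```

```text
[ 5.69990e+02 -1.87970e+01 -1.98000e-01  5.54000e-01  1.62654e+02
  1.34178e+02 -1.36919e+02  9.36720e+01  2.97830e+01]
[[-0.4 -0.4]
 [ 0.1 -0.6]
 [ 1.1  0.1]
 [ 0.4  0.2]
 [-0.1 -0.2]
 [-0.3 -0. ]
 [-0.8 -0.5]
 [ 0.3 -0.4]
 [-0.  -0.3]
 [ 0.4 -0.6]
 [-0.2 -0.2]
 [-1.  -0.2]
 [-0.4  0.8]]
t plate back L [ -5.5 -92.2 147. ]
t plate front L [ -9.8 -93.3 147. ]
t plate front R [  -8.3 -114.8  147. ]
t lip back L [-25.2 -91.2  97. ]
t lip front L [-29.9 -91.9  97. ]
t lip back R [ -24.7 -114.5   97. ]
s plate front L [ -9.4 -95.5 147. ]
s plate front R [  -8.3 -115.9  147. ]
s plate back R [  -1.9 -115.6  147. ]
s lip front.. [ -25.2 -114.    97. ]
s lip front L [-27.5 -94.7  97. ]
s lip frontR [ -26.5 -117.2   97. ]
tab [472.88015765 -14.20810384 138.        ] keeper [ 539.1827108 -116.6538936   88.       ]
```

The fit gives the pen origin at (570, -19), yaw -0.198 and gate angle 0.554. The keeper looks about 5 mm nearer than nominal. I'll raise the tool and travel to above the tab.

apply_moves([
  [0,0,-4,0,1],
  [0,0,-4,0,1],
  [-2.8,-3.1,0,0,1],
  [-2.8,-3.1,0,0,1],
  [-2.8,-3.1,0,0,1],
  [-2.8,-3.1,0,0,1],
  [-2.8,-3.1,0,0,1],
  [-2.8,-3.1,0,0,1],
  [-2.8,-3.1,0,0,1],
  [-2.8,-3.1,0,0,1],
  [-2.8,-3.1,0,0,1],
  [-2.8,-3.1,0,0,1],
  [-2.8,-3.1,0,0,1],
  [-2.8,-3.1,0,0,1],
  [-2.8,-3.1,0,0,1],
  [-2.8,-3.1,0,0,1],
], grip_force=15)

```text
clock: 2.9
tool_pos: [443.3, 63.4, 285.8]
tool_rot: [3.141, 0.001, 2.783]
contact_force: [0.1, -0.2, -0.3]
opening: 94.1
```

apply_moves([
  [-2.8,-3.1,0,0,1],
  [-2.8,-3.1,0,0,1],
  [0,0,0,0.18,1],
  [0,0,0,0.18,1],
  [0,0,0,0.18,1],
  [0,0,0,0.18,1],
  [0,0,0,0.18,1],
  [0,0,0,0.18,1],
  [0,0,0,0.18,1],
  [0,0,0,0.18,1],
  [0,0,0,0.18,1],
  [0,0,0,0.18,1],
  [0,0,0,0.16,1],
  [0,0,0,0,1],
])

```text
clock: 4.65
tool_pos: [473.5, -13.0, 285.5]
tool_rot: [3.141, 0.0, 0.825]
contact_force: [-1.0, 0.8, -0.5]
opening: 93.9
```

```bash
cat > st.py <<'E'
from fit import *
p=np.load('p.npy')
def loc(th=None,dz=0):
    s=bot.get_state(); y=s['tool_rot'][2]
    print('t',round(s['clock'],2),'pos',np.round(s['tool_pos'],1),'rot',np.round(s['tool_rot'],3),'F',np.round(s['contact_force'],1),'M',np.round(s['moment'],2),'op',round(s['opening'],1))
    tx=np.array([np.cos(y),np.sin(y)]);ty=np.array([np.sin(y),-np.cos(y)])
    pp=Rz(-p[2])@(s['tool_pos']-[p[0],p[1],0]); ff=Rz(-p[2])@s['contact_force']
    print('pen pos',np.round(pp,1),'pen F',np.round(ff,1),'gate ang by yaw',round(-(y-np.pi/2-p[2]),3))
    return s,tx,ty
E
python3 - <<'E'
from st import *
s,tx,ty=loc()
t=w(p,gp(p[3],165,11,138)); d=(t-s['tool_pos'])[:2]
print('tool shift',d@tx,d@ty,'z to 119:',s['tool_pos'][2]-119)
E
```

```text
t 4.65 pos [473.5 -13.  285.5] rot [3.141 0.    0.825] F [-1.   0.8 -0.5] M [-0.06  0.12 -0.  ] op 93.9
pen pos [-95.7 -13.2 285.5] pen F [-1.2  0.6 -0.5] gate ang by yaw 0.549
tool shift -1.3705544148778441 0.35566674836252876 z to 119: 166.49874795541655
```

apply_moves([
  [-0.1,0,4,0,0.6],
  [0,0,4,0,0.6],
  [0,0,3.5,0,0.6],
  [0,0,3,0,0.6],
  [0,0,2.1,0,0.6],
  [0,0,0,0,0.6],
  [0,0,0,0,0.6],
])

```text
clock: 5.52
tool_pos: [473.4, -14.0, 120.2]
tool_rot: [3.141, -0.001, 0.824]
contact_force: [0.2, 1.9, -0.2]
opening: 56.1
```

```bash
python3 - <<'E'
from st import *
loc();grab('side','s1');grab('top','t1')
E
python3 zoom.py s1 s1z 190 370 170 350 3.3;python3 zoom.py t1 t1z 270 470 200 400 3
```

```text
t 5.53 pos [473.4 -14.  120.2] rot [ 3.141e+00 -1.000e-03  8.240e-01] F [ 0.2  1.9 -0.2] M [-0.06  0.13  0.  ] op 56.1
pen pos [-95.6 -14.2 120.2] pen F [-0.2  1.9 -0.2] gate ang by yaw 0.549
```

View pics/s1z.png

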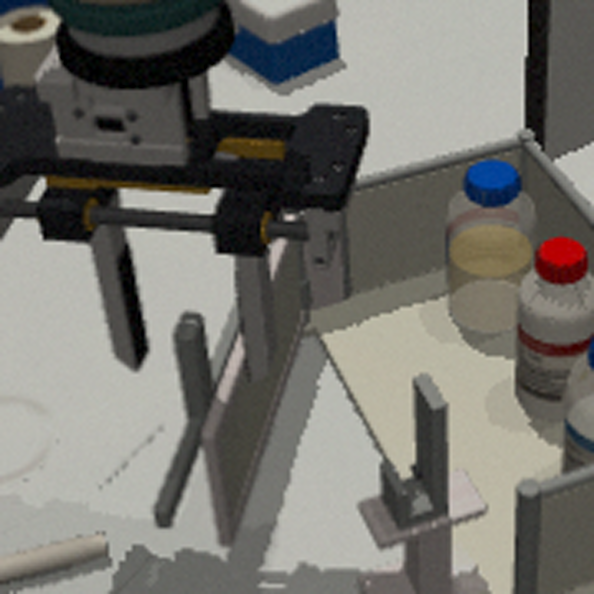

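View pics/t1z.png

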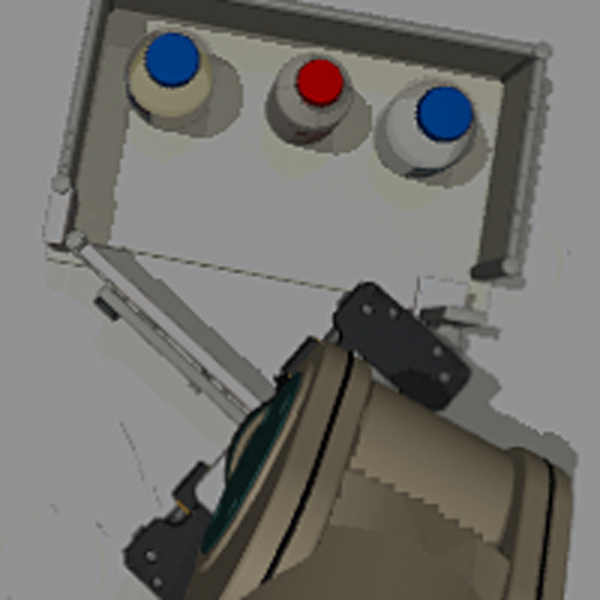

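The fingers straddle the tab: the tips are at zoomed (130, 362) and (255, 375), with the tab at (190, 320) to (195, 410). I'll close on it.

apply_moves([
  [0,0,0.1,0,0.3],
  [0,0,0,0,0.2],
  [0,0,0,0,0.1],
  [0,0,0,0,0],
  [0,0,0,0,0],
  [0,0,0,0,0],
  [0,0,0,0,0],
], grip_force=15)

```text
clock: 6.5
tool_pos: [472.8, -13.8, 118.4]
tool_rot: [-3.141, 0.0, 0.823]
contact_force: [-0.2, 0.3, 0.4]
opening: 11.9
```

```bash
python3 - <<'E'
from st import *
loc();grab('side','s2')
E
python3 zoom.py s2 s2z 190 370 170 350 3.3
```

```text
t 6.5 pos [472.8 -13.8 118.4] rot [-3.141  0.     0.823] F [-0.2  0.3  0.4] M [-0.05  0.09 -0.1 ] op 11.9
pen pos [-96.3 -14.2 118.4] pen F [-0.2  0.2  0.4] gate ang by yaw 0.551
```

View pics/s2z.png

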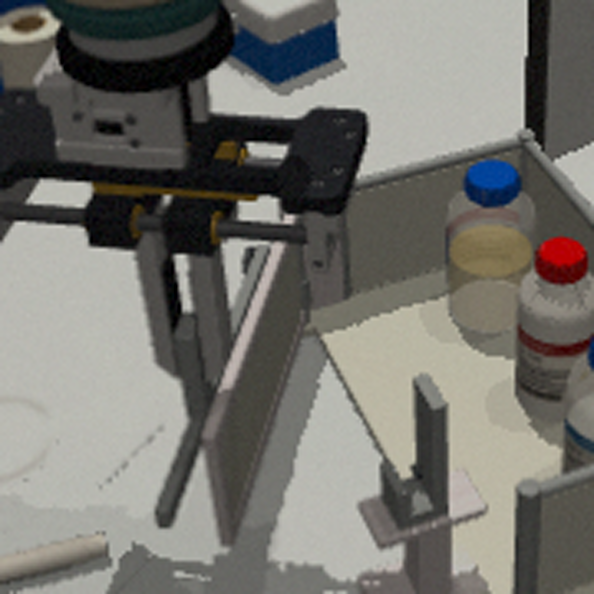

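apply_moves([
  [0.2,0,-0.5,0,0],
  [0.24,0,-0.5,0,0],
  [0.27,0,-0.52,0,0],
  [0.3,0,-0.52,0,0],
  [0,0,0,0,0],
  [0,0,0,0,0],
])

```text
clock: 7.3
tool_pos: [479.9, -6.4, 139.1]
tool_rot: [3.141, -0.001, 0.823]
contact_force: [-0.4, -0.2, 0.8]
opening: 12.3
```

```bash
python3 - <<'E'
from st import *
loc();grab('side','s3')
E
python3 zoom.py s3 s3z 190 370 170 350 3.3
```

```text
t 7.3 pos [479.9  -6.4 139.1] rot [ 3.141e+00 -1.000e-03  8.230e-01] F [-0.4 -0.2  0.8] M [ 0.05  0.04 -0.14] op 12.3
pen pos [-90.8  -5.5 139.1] pen F [-0.3 -0.3  0.8] gate ang by yaw 0.551
```

View pics/s3z.png

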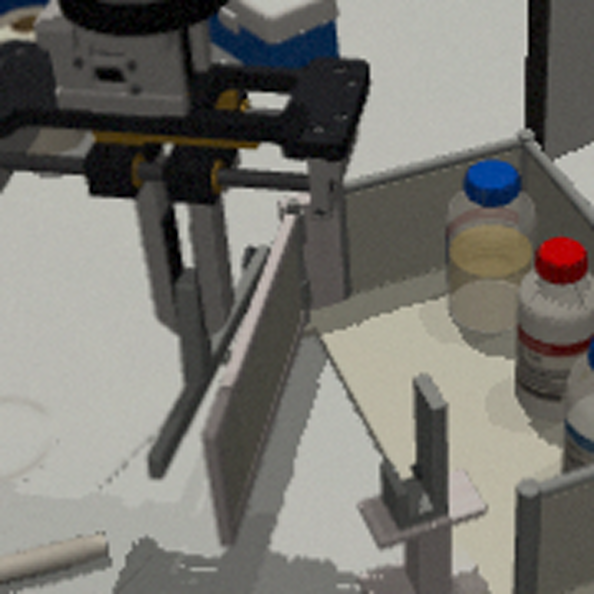

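The bar is lifted: its end has risen from about (165, 520) to (158, 470) and the tab is still gripped. Now I'll swing the gate in.

apply_moves([
  [-0.03,0.46,0,-0.03,0],
  [-0.036,0.77,0,-0.05,0],
  [-0.036,0.77,0,-0.05,0],
  [-0.036,0.77,0,-0.05,0],
  [-0.036,0.77,0,-0.05,0],
  [-0.036,0.77,0,-0.05,0],
  [-0.036,0.77,0,-0.05,0],
  [-0.036,0.77,0,-0.05,0],
  [-0.03,0.46,0,-0.03,0],
  [0,0,0,0,0],
])

```text
clock: 8.6
tool_pos: [530.9, -42.9, 138.7]
tool_rot: [-3.141, 0.0, 1.233]
contact_force: [-1.4, -0.4, 1.3]
opening: 12.0
```

```bash
cat >> st.py <<'E'
def rel(s):
    pp=Rz(-p[2])@(s['tool_pos']-[p[0],p[1],0])
    r=pp[:2]-[0,120]; rad=np.hypot(*r)
    th=np.arctan2(-r[0],-r[1])-np.arctan2(11,np.sqrt(rad**2-121)); along=np.sqrt(rad**2-121)
    print('gate ang by pos',round(th,3),'along',round(along,1))
E
python3 - <<'E'
from st import *
rel(loc()[0]);grab('side','s4')
E
python3 zoom.py s4 s4z 190 370 170 350 3.3
```

```text
t 8.6 pos [530.9 -42.9 138.7] rot [-3.141  0.     1.233] F [-1.4 -0.4  1.3] M [0.05 0.18 0.04] op 12.0
pen pos [-33.6 -31.3 138.7] pen F [-1.3 -0.7  1.3] gate ang by yaw 0.14
gate ang by pos 0.147 along 154.6
```

View pics/s4z.png

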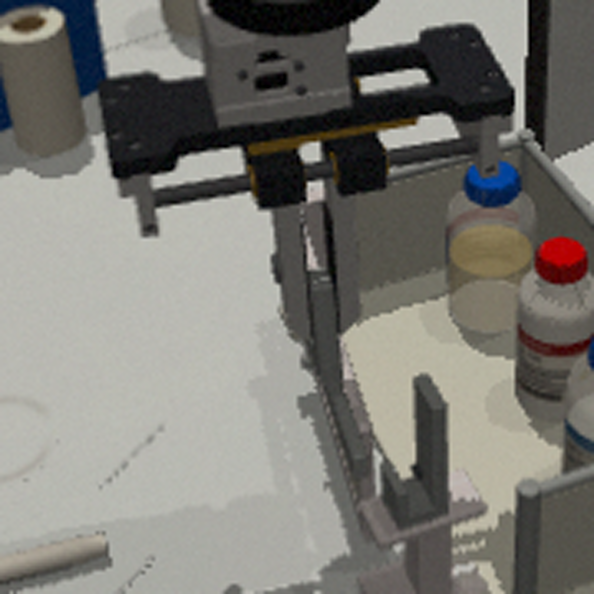

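The gate is at about 0.145 and the bar end is lifted just in front of the lip. I'll go on slowly.

apply_moves([
  [-0.01,0.155,0,-0.01,0],
  [-0.01,0.155,0,-0.01,0],
  [-0.01,0.155,0,-0.01,0],
  [-0.01,0.155,0,-0.01,0],
  [-0.01,0.155,0,-0.01,0],
  [-0.01,0.155,0,-0.01,0],
  [-0.01,0.155,0,-0.01,0],
  [-0.01,0.155,0,-0.01,0],
])

```text
clock: 9.65
tool_pos: [542.4, -47.3, 138.8]
tool_rot: [-3.141, 0.0, 1.313]
contact_force: [-3.1, -0.2, 0.4]
opening: 11.6
```

```bash
python3 - <<'E'
from st import *
rel(loc()[0]);grab('side','s5')
E
python3 zoom.py s5 s5z 190 370 170 350 3.3
```

```text
t 9.65 pos [542.4 -47.3 138.8] rot [-3.141  0.     1.313] F [-3.1 -0.2  0.4] M [-0.19  0.7  -0.03] op 11.6
pen pos [-21.5 -33.4 138.8] pen F [-3.  -0.8  0.4] gate ang by yaw 0.06
gate ang by pos 0.068 along 154.5
```

View pics/s5z.png

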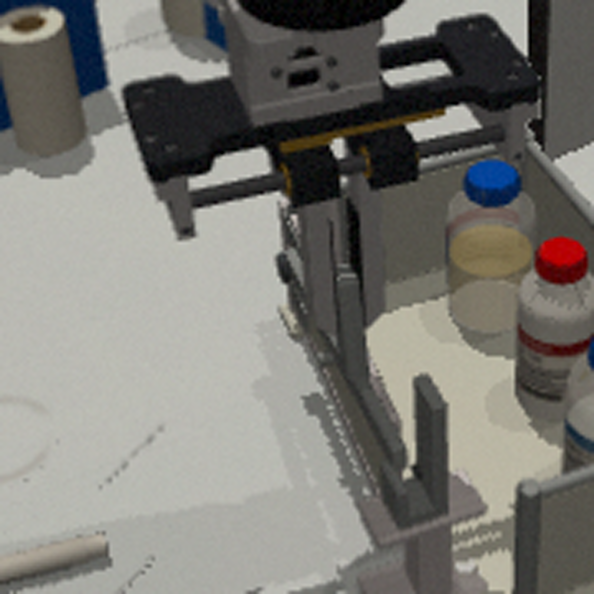

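The bar end is now over the lip, at about (395, 460) in the zoom, and has not reached the plate at (425, 440). I'll feel forward in small steps.

apply_moves([
  [-0.01,0.155,0,-0.01,0],
  [-0.01,0.155,0,-0.01,0],
  [0,0,0,0,0],
])

```text
clock: 10.07
tool_pos: [545.6, -48.4, 138.9]
tool_rot: [3.141, 0.0, 1.333]
contact_force: [-2.8, -1.9, 1.0]
opening: 12.0
```

Run:
```python
from st import *
rel(loc()[0])
```

```text
t 10.07 pos [545.6 -48.4 138.9] rot [3.141 0.    1.333] F [-2.8 -1.9  1. ] M [-0.3   0.76  0.13] op 12.0
pen pos [-18.1 -33.8 138.9] pen F [-2.3 -2.4  1. ] gate ang by yaw 0.04
gate ang by pos 0.046 along 154.5
```

apply_moves([
  [-0.01,0.155,0,-0.01,0],
  [0,0,0,0,0],
])

```text
clock: 10.32
tool_pos: [547.1, -48.8, 138.9]
tool_rot: [3.141, 0.0, 1.343]
contact_force: [-3.1, -1.3, 0.5]
opening: 11.8
```

Run:
```python
from st import *
rel(loc()[0])
```

```text
t 10.32 pos [547.1 -48.8 138.9] rot [3.141 0.    1.343] F [-3.1 -1.3  0.5] M [-0.39  0.78  0.06] op 11.8
pen pos [-16.6 -33.9 138.9] pen F [-2.8 -1.9  0.5] gate ang by yaw 0.03
gate ang by pos 0.036 along 154.4
```

apply_moves([
  [-0.01,0.12,0,-0.008,0],
  [0,0,0,0,0],
])

```text
clock: 10.58
tool_pos: [548.2, -49.1, 138.9]
tool_rot: [3.141, 0.0, 1.351]
contact_force: [-2.6, -1.8, 0.5]
opening: 11.7
```

apply_moves([
  [-0.01,0.1,0,-0.006,0],
  [0,0,0,0,0],
])

```text
clock: 10.82
tool_pos: [549.1, -49.4, 138.8]
tool_rot: [3.142, 0.0, 1.357]
contact_force: [-2.9, -1.3, 1.7]
opening: 11.9
```

```bash
python3 - <<'E'
from st import *
rel(loc()[0]);grab('side','s6')
E
python3 zoom.py s6 s6z 270 350 240 340 6
```

```text
t 10.82 pos [549.1 -49.4 138.8] rot [3.142 0.    1.357] F [-2.9 -1.3  1.7] M [-0.44  0.82  0.07] op 11.9
pen pos [-14.5 -34.1 138.8] pen F [-2.6 -1.9  1.7] gate ang by yaw 0.016
gate ang by pos 0.023 along 154.4
```

View pics/s6z.png

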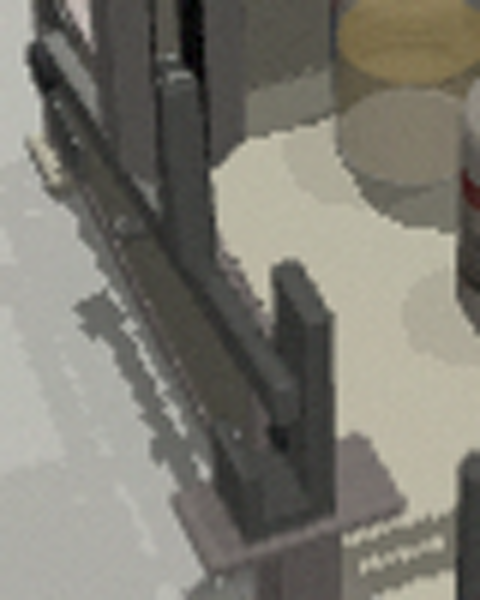

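The bar end is next to the plate, at about (290, 400) in the zoom. No extra force shows yet, so I'll keep on in 0.8 mm steps.

apply_moves([
  [-0.005,0.08,0,-0.005,0],
  [0,0,0,0,0],
])

```text
clock: 11.12
tool_pos: [549.8, -49.6, 138.8]
tool_rot: [-3.142, 0.0, 1.362]
contact_force: [-3.8, -2.7, 0.6]
opening: 11.6
```

apply_moves([
  [-0.005,0.08,0,-0.005,0],
  [0,0,0,0,0],
])

```text
clock: 11.38
tool_pos: [550.1, -49.7, 138.8]
tool_rot: [-3.141, -0.0, 1.366]
contact_force: [-5.1, -2.4, 2.2]
opening: 11.7
```

apply_moves([
  [0,0.08,0,0,0],
  [0,0,0,0,0],
])

```text
clock: 11.62
tool_pos: [550.1, -49.7, 138.8]
tool_rot: [-3.139, -0.0, 1.367]
contact_force: [-7.2, -2.9, 3.5]
opening: 11.7
```

```bash
python3 - <<'E'
from st import *
rel(loc()[0]);grab('side','s7')
E
python3 zoom.py s7 s7z 270 350 240 340 6
```

```text
t 11.62 pos [550.1 -49.7 138.8] rot [-3.139 -0.     1.367] F [-7.2 -2.9  3.5] M [-0.43  1.33  0.08] op 11.7
pen pos [-13.4 -34.2 138.8] pen F [-6.5 -4.2  3.5] gate ang by yaw 0.007
gate ang by pos 0.016 along 154.4
```

View pics/s7z.png

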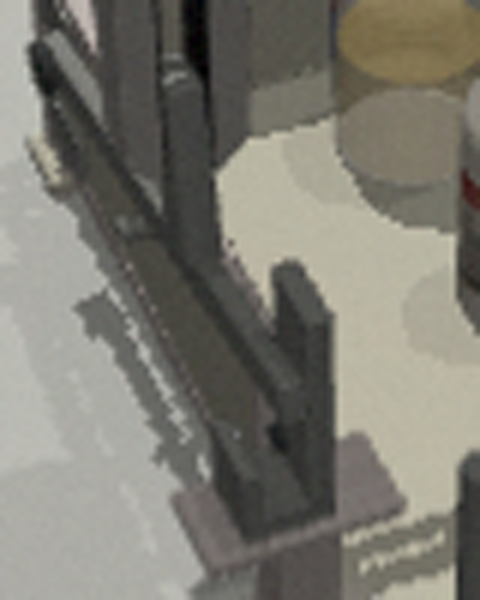

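I've felt the plate: the tool stopped and the force rose to about 7 N. I'll back off so the bar end sits mid-notch, which is about 1.7 mm at the tab plus the commanded overtravel.

apply_moves([
  [0,-0.14,0,0.005,0],
  [0,-0.15,0,0.005,0],
  [0,0,0,0,0],
])

```text
clock: 12.05
tool_pos: [548.8, -49.3, 138.9]
tool_rot: [3.141, -0.0, 1.357]
contact_force: [-2.7, -1.8, 0.1]
opening: 12.1
```

Run:
```python
from st import *
rel(loc()[0])
```

```text
t 12.05 pos [548.8 -49.3 138.9] rot [ 3.141 -0.     1.357] F [-2.7 -1.8  0.1] M [-0.54  0.76  0.06] op 12.1
pen pos [-14.8 -34.  138.9] pen F [-2.3 -2.3  0.1] gate ang by yaw 0.017
gate ang by pos 0.025 along 154.4
```

apply_moves([
  [-0.29,0,0.5,0,0],
  [-0.26,0,0.5,0,0],
  [-0.12,0,0.25,0,0],
  [0,0,0,0,0],
])

```text
clock: 12.55
tool_pos: [547.3, -55.6, 126.0]
tool_rot: [3.142, -0.0, 1.357]
contact_force: [-1.7, 0.6, -1.8]
opening: 12.0
```

```bash
python3 - <<'E'
from st import *
rel(loc()[0]);grab('side','s8')
E
python3 zoom.py s8 s8z 270 350 240 340 6
```

```text
t 12.55 pos [547.3 -55.6 126. ] rot [ 3.142 -0.     1.357] F [-1.7  0.6 -1.8] M [-0.2   0.31  0.  ] op 12.0
pen pos [-15.  -40.6 126. ] pen F [-1.8  0.3 -1.8] gate ang by yaw 0.017
gate ang by pos 0.025 along 160.9
```

View pics/s8z.png

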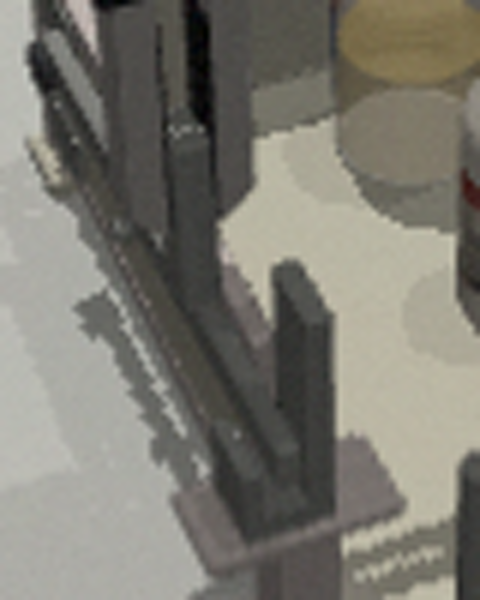

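The bar end is going down between the lip and the plate without touching either. I'll lower the rest.

apply_moves([
  [-0.12,0,0.25,0,0],
  [-0.11,0,0.25,0,0],
  [-0.1,0,0.2,0,0],
  [0,0,0,0,0],
])

```text
clock: 13.1
tool_pos: [546.5, -58.7, 119.2]
tool_rot: [-3.142, -0.0, 1.357]
contact_force: [-0.6, 1.4, -0.9]
opening: 12.1
```

```bash
python3 - <<'E'
from st import *
rel(loc()[0]);grab('side','s9')
E
python3 zoom.py s9 s9z 270 350 240 340 6
```

```text
t 13.1 pos [546.5 -58.7 119.2] rot [-3.142 -0.     1.357] F [-0.6  1.4 -0.9] M [ 0.28  0.13 -0.01] op 12.1
pen pos [-15.2 -43.7 119.2] pen F [-0.8  1.2 -0.9] gate ang by yaw 0.016
gate ang by pos 0.026 along 164.0
```

View pics/s9z.png

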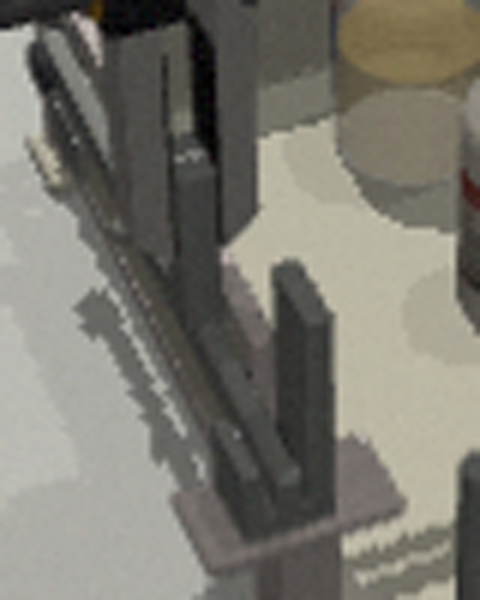

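The bar lies in the notch. I'll lower the last 0.8 mm and release gently.

apply_moves([
  [-0.03,0,0.08,0,0],
  [0,0,0,0,0.16],
  [0,0,0,0,0.2],
  [0,0,0,0,0.3],
  [0,0,0,0,0.4],
  [0,0,0,0,0.5],
  [0,0,0,0,0.5],
])

```text
clock: 14.02
tool_pos: [546.4, -59.4, 118.6]
tool_rot: [3.141, 0.0, 1.357]
contact_force: [0.4, -0.2, 0.4]
opening: 46.6
```

```bash
python3 - <<'E'
from st import *
rel(loc()[0]);grab('side','s10')
E
python3 zoom.py s10 s10z 250 350 210 340 4.6
```

```text
t 14.03 pos [546.4 -59.4 118.6] rot [3.141 0.    1.357] F [ 0.4 -0.2  0.4] M [-0.07  0.04  0.02] op 46.6
pen pos [-15.2 -44.4 118.6] pen F [ 0.4 -0.1  0.4] gate ang by yaw 0.016
gate ang by pos 0.025 along 164.8
```

View pics/s10z.png

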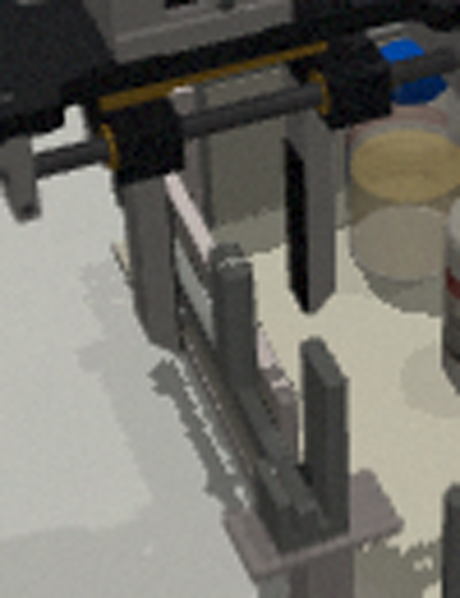

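Released: the bar rests in the notch against the lip and the fingers are clear of the tab. I'll withdraw straight up.

apply_moves([
  [0,0,-2,0,0.5],
  [0,0,-4,0,0.5],
  [0,0,-4,0,0.5],
  [0,0,-4,0,0.5],
  [0,0,-3,0,0.5],
  [0,0,0,0,0.5],
  [0,0,0,0,0.5],
  [0,0,0,0,0.5],
  [0,0,0,0,0.5],
])

```text
clock: 15.2
tool_pos: [545.8, -59.3, 287.6]
tool_rot: [-3.14, 0.0, 1.357]
contact_force: [-0.4, 0.5, -0.3]
opening: 47.1
```

```bash
python3 - <<'E'
from st import *
loc();f=grab('side','s11')
for th in(.02,.04,.06,.08):
  for z in (151,): print(th,proj(f,w(p,gp(th,165,11,z)))[0])
print(proj(f,w(p,gp(.035,165,11,156)))[0])
E
python3 zoom.py s11 s11z 240 400 200 350 4
```

```text
t 15.2 pos [545.8 -59.3 287.6] rot [-3.14   0.     1.357] F [-0.4  0.5 -0.3] M [-0.04  0.08 -0.04] op 47.1
pen pos [-15.8 -44.4 287.6] pen F [-0.5  0.4 -0.3] gate ang by yaw 0.017
0.02 [300.79104172 264.4767734 ]
0.04 [298.83086903 264.90643524]
0.06 [296.85662075 265.31112125]
0.08 [294.86949762 265.69050843]
[299.17974962 262.47877114]
```

View pics/s11z.png

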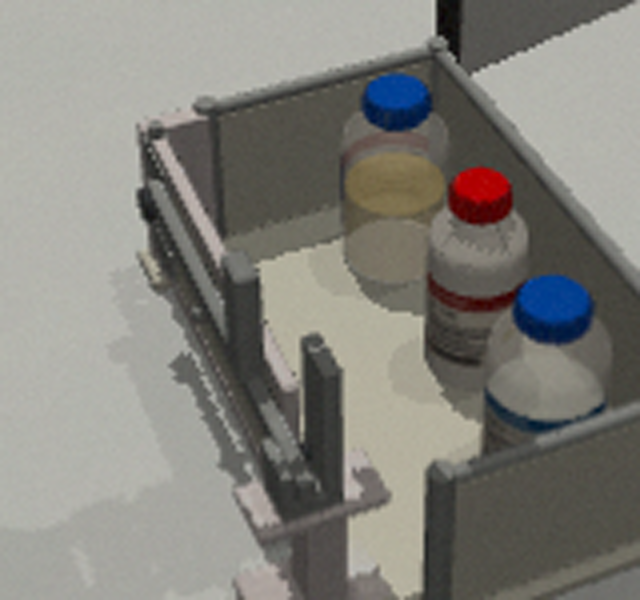

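The gate stays shut: the tab top at (299.7, 264.5) gives a gate angle of about 0.03 with the bar level, and the bottles are standing where they were. I'll hand in.

```bash
python3 -c "
from bench import bot
print(bot.close_job())"
```

```text
the job is handed in; nothing more can be done
None
```

The gate is shut and latched, and the job is handed in at about 15 s; it gave no verdict.

- **What I did:** I gripped the lift tab across the gate and lifted the bar about 0.17 rad. I swung the gate in over the lip and felt the keeper's back plate. I then backed the bar end off about 2 mm, lowered it into the notch, let go and withdrew straight up.
- **Force on the keeper:** the highest wrist reading was about 8 N, while touching the plate. The limit is 20 N. I had no direct reading at the keeper, and the wrist was read only at the end of each move.
- **Last checks:** with the arm clear, the side picture put the gate at about 0.03 rad, with the tab top at the height of a level bar and the bar lying in the notch. The bottles stood as before by eye; I did not measure their positions. The tool force was near zero.
- **Disagreements:** my first pose fit was wrong because the pen's yaw and the gate angle could not be told apart. Adding the pen's corners fixed it. The gate angle worked out from the tool's position and from its yaw differed by about 0.01 rad throughout the closing, which is well inside the margin.

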